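# Unlatch the guard gate of a runout bench and hold it wide open

## Task

On the runout bench, squeeze the two ears of the red catch fully together, then those of the yellow catch; then, with the black-handled guard gate free, swing it out past its detent and finish while still holding it wide open, at least 70 degrees, so that a student can reach the shaft. The gate springs back if it is let go, so keep hold of it and keep it still. Do not disturb the sleeve, the micrometer or the ring on the desk.

Things in the scene. Friction and masses are not known exactly. Their poses are not given: they have to be found in the camera images.
- tester: Fixed grey and blue bench instrument, 280 mm wide (y), with a steel shaft between centres inside. Origin on the desk under the middle of its shut front gate; x points from front (gate) to back, y left, z up. A blue rail, top 115 mm above the desk, runs along y at x = 24 mm behind the gate; the catches stand on it at y = +50 and -50 mm, which colour is where varies.
- gate_hinge (a point): Point on the desk on the gate's upright hinge axis, at (-6, 100, 0) mm in the tester's frame. The gate is a clear panel in a blue frame, 200 mm long, 12 mm thick, from 40 to 115 mm above the desk; four studs on its top edge, up to 129 mm, are held by the ears' lips. The sprung ball detent resists from about 0.45 to 0.6 rad, with up to about 10 N at the handle, spring included.
- gate (a joint): Gate angle in rad: 0 shut (along the tester's -y from the hinge); grows as the free end swings out to the tester's front (-x), clockwise from above; stop at 1.6. Locked until all four ears are in. Detent at 0.6, passed at 0.8. A closing spring always pulls, about 5 N at the handle when wide; let go, the gate falls back to the detent, 0.75 or less. Wide open: beyond 1.22 (70 degrees).
- handle (a point): Top end of the gate's handle: an upright black round post, 14 mm in diameter, top 165 mm above the desk, clear from 95 mm up, to be pinched from above. It turns with the gate; shut, it stands at (-45, -135) mm from the hinge axis in the tester's axes, with 32 mm clear between post and gate.
- red_mid (a point): Point midway between the red catch's two ears, 150 mm above the desk. The ears are upright red plates to the left (+y) and right (-y), 22 mm deep (x), 8 mm thick (y), from 131 to 165 mm above the desk; 56 mm over their outer faces when out, 32 mm fully squeezed. Between them stands a 10 mm wide red block up to 137 mm; the dark base tops out at 125 mm.
- yellow_mid (a point): The same point of the yellow catch, which is built exactly like the red one but has yellow ears.
- red_left (a joint): Inward travel (m) of the red catch's left (+y) ear: 0 out, 0.012 at the inner stop; counts as squeezed beyond 0.0075. Each ear slides by itself along the tester's y, needs about 3 N, and stays where it is left. A steel arm runs forward from its foot to a lip in front of a stud of the gate.
- red_right (a joint): The same for the red catch's right (-y) ear.
- yellow_left (a joint): The same for the yellow catch's left (+y) ear.
- yellow_right (a joint): The same for the yellow catch's right (-y) ear.
- sleeve: Loose stepped steel part standing on the desk, 44 mm in diameter, 55 mm high, to the right of the gate. Origin under its centre. Not to be disturbed.
- micrometer: Loose black and steel micrometer lying on the desk, about 125 by 60 mm, 17 mm high, to the left of the bench. Origin at its measuring axis, on the desk. Not to be disturbed.
- gauge_ring: Loose dark steel ring gauge lying on the desk, 60 mm in diameter, 18 mm high, to the right and in front of the gate. Origin under its centre. Not to be disturbed.

How it is judged:
By the outcome, as a careful person would: the job done as asked, in the order asked, and still so for the second after the job is handed in, while the arm keeps its last pose, push and grip.
It also fails if it takes over 61 s, if anything falls off the work surface, if the arm or the gripper's body presses on something with over 40 N, if the wrist force passes 120 N, or if a joint passes its speed limit or range.

## Robot

A 6-joint arm with a two-finger parallel gripper is mounted at the origin on the work surface. World frame = base frame: x ahead of the robot, y to its left, z up, the work surface at z = 0. Lengths are in m, angles in rad, forces in N, time in s.
With the tool pointing down it reaches from about 0.35 to 0.975 m from the base axis. Payload 4.9 kg.
Tool frame: the origin (TCP) lies on the mounting face of the last link; the fingertips stand 173 mm ahead of it and the grasp point (between the pads) lies 155 mm ahead of it (tcp_to_grasp is the distance from the TCP to the grasp point, in m); z points along the fingers, y is the line along which they close (so a half turn about z gives the same grasp; the last joint's range is limited). The gripper opens to 85 mm and grips with 20 to 120 N. Pads are 22 mm wide; open, the fingers measure 114 mm over their backs; the gripper's body (76 mm by 85 mm) begins 54 mm behind the grasp point. The pads swing forward as they close: fully open they stand 13 mm farther back than shut.
Start: joints at [1.2, 0.053, 1.613, -0, 1.476, -0.119], TCP at [0.156, 0.605, 0.405] pointing down, gripper open.
Joint ranges: [-3.01, 3.01], [-1.01, 2.22], [0.06, 2.58], [-1.02, 4.17], [0.09, 2.62], [-3.14, 3.14]. Speed limits (rad/s): [2.57, 2.57, 3.14, 3.14, 3.14, 3.14].

## Interface

Orientations are given as a rotation vector (axis times angle).
In Python, from station import get_obs, get_image, calibration, finish_job, tcp_to_grasp gives the robot as it stands. The module is installed in compiled form; this text tells all that it offers.
- The arm moves only by the tool arm_command, never from a script. Its argument "plan" is a list that holds one entry, the list of rows, each a list of 6 numbers: the shift along the tool's x, y, z in cm, then the turn, a rotation vector about the tool's x, y, z in rad. A call has 1 to 12 rows; each row is the pose to reach, as a shift and turn from the pose commanded when the call began, along the tool's axes at that moment; what a row does not reach only later rows make up. A row lasts 1/12 s, in which the tool goes at most 41.7 mm and 7.16 degrees, less where a joint would pass 70% of its speed; a pose out of reach is approached as far as the arm can. A call with a gripper value outside its range is refused whole. "gripper" is the closure, from -1 (fully open) to 1 (shut), set as the call begins (left out, the last holds). The fingers move at their own pace and stop on an object; "force" is the grip in N (left out, the last holds). Time passes only in rows, so rows that repeat a pose let the fingers close. It gives the time, the measured TCP pose, the force, the opening and the grip force at its end, in the units of the state.
- get_obs(): the state, without advancing time (a new reading comes with each control period).
- get_image(name): name is "scene" or "top"; returns (picture, depth): 420x560x3 uint8, blue, green, red; 420x560 float32, m along the optical axis (not along the pixel's ray), 0 where there is no reading.
- calibration(name): a dict with "fx", "fy", "cx", "cy" (pixels), "pose" (4x4, takes a point from camera to world coordinates). Camera axes: x right, y up, looking along -z (the intrinsics and any distortion apply to the point x, -y, -z); pixel columns grow to the right and rows downward; lengths in m; the calibration is good to about 2 mm. A picture is of the moment at which its call begins. calibration takes no time and is no camera call.
- finish_job(): hands the job in; it is judged then, once.
The state is a dict: "t": time; "q": joint angles; "dq": joint speeds; "effort": joint torques, N m; "tool_pos": TCP position; "tool_rot": TCP orientation; "contact_force": force on the tool from outside, world axes, zero at the start; "wrist_torque": the same for the moment, N m; "opening": finger opening in m; "grip_force": force on a finger pad.
Only numpy, scipy, OpenCV 4.12 (cv2) and the standard library are available. Lean on these libraries where they do the work, as an engineer would, in place of code of your own. Each camera call takes 0.05 s, during which the arm holds its last target. There are 200 camera calls.

## Working session

There is one attempt and no reset: what is moved stays moved. The work goes in short steps, Python scripts to look and compute and a tool call to move; the robot and the scene stay as the last step left them, time stands still between calls to the robot, and variables do not carry over. Pictures are saved under pics/ and viewed, at most 10 in all, crops included, and the job is handed in when it is done.

Besides the shell and the picture viewer there is one more tool, called after ">>>" in YAML: its name, and indented under it one key for each argument. arm_command: Moves the arm, as the interface text tells. Its arguments: {"type":"object","properties":{"plan":{"type":"array"},"gripper":{"type":"number"},"force":{"type":"number"}},"required":["plan"]}

```bash
mkdir -p pics; cat > h.py <<'E'
import numpy as np,cv2
from scipy.spatial.transform import Rotation as R
from station import *
def cloud(n):
    im,d=get_image(n);c=calibration(n)
    v,u=np.mgrid[:420,:560]
    p=np.stack([(u-c['cx'])/c['fx']*d,-(v-c['cy'])/c['fy']*d,-d],-1)
    P=np.array(c['pose']);w=p@P[:3,:3].T+P[:3,3];w[d==0]=np.nan
    return im,w
E
python3 - <<'E'
from h import *
o=get_obs();print(o);print(calibration('top'),tcp_to_grasp)
for n in('scene','top'):
    im,w=cloud(n);np.save(n+'.npy',w);cv2.imwrite(f'pics/{n}0.png',im)
    hsv=cv2.cvtColor(im,cv2.COLOR_BGR2HSV)
    z=w[...,2]
    for c,(a,b) in dict(red=(0,8),yel=(20,35)).items():
        m=(hsv[...,0]>=a)&(hsv[...,0]<=b)&(hsv[...,1]>130)&(hsv[...,2]>70)&(z>.155)&(z<.175)
        m=m.astype(np.uint8);k,l,s,ce=cv2.connectedComponentsWithStats(m)
        for i in range(1,k):
            if s[i,4]>8: q=w[l==i];print(n,c,s[i,4],ce[i],q.mean(0),q.min(0),q.max(0))
E
```

```text
{'t': 0.0, 'q': array([ 1.19998492e+00,  5.33647315e-02,  1.61432194e+00, -6.28505549e-06,
        1.47595023e+00, -1.18994441e-01]), 'dq': array([-0.0004592 , -0.00060453, -0.00045106, -0.00088229,  0.00063945,
       -0.0006437 ]), 'effort': array([ 2.36659789e-04, -3.93688846e+01, -3.70172489e+01, -1.53270494e-04,
        7.30225642e-03, -9.48844075e-06]), 'tool_pos': array([0.15562607, 0.60503619, 0.40344106]), 'tool_rot': array([-0.39444627, -3.11623666,  0.00311717]), 'contact_force': array([-0.27988118, -0.25086165, -0.61193066]), 'wrist_torque': array([0.04513161, 0.01061494, 0.02063648]), 'grip_force': 0.0, 'opening': 0.08541662489875278}
{'fx': 420.11575500198, 'fy': 420.11575500198, 'cx': 274.38438417632574, 'cy': 215.21310330257523, 'pose': array([[ 2.72971293e-04,  9.95864585e-01, -9.08496231e-02,
         4.74102083e-01],
       [-9.99696250e-01, -1.96714964e-03, -2.45670038e-02,
         4.02314232e-02],
       [-2.46441239e-02,  9.08287336e-02,  9.95561554e-01,
         1.03348843e+00],
       [ 0.00000000e+00,  0.00000000e+00,  0.00000000e+00,
         1.00000000e+00
[... 543 characters left out ...]
16328008] [ 0.65920354 -0.00133002  0.15517356] [0.68029338 0.00758956 0.16862466]
top red 30 [351.63333333 161.43333333] [ 0.66591713 -0.09986769  0.16527854] [ 0.65640918 -0.10304667  0.1627731 ] [ 0.67557518 -0.09631044  0.16717522]
top red 22 [373.81818182 160.77272727] [ 0.66693149 -0.14587833  0.16594177] [ 0.65621652 -0.14859735  0.16334311] [ 0.67509643 -0.14380248  0.16908669]
top yel 41 [303.53658537 160.87804878] [6.67809995e-01 5.00314798e-04 1.64424872e-01] [ 0.65816985 -0.00271848  0.15748327] [0.67859463 0.00379955 0.16823265]
top yel 41 [325.53658537 160.87804878] [ 0.66762181 -0.04557145  0.16421217] [ 0.65726021 -0.04888376  0.160971  ] [ 0.67811468 -0.04238153  0.16912285]
```

View pics/top0.png

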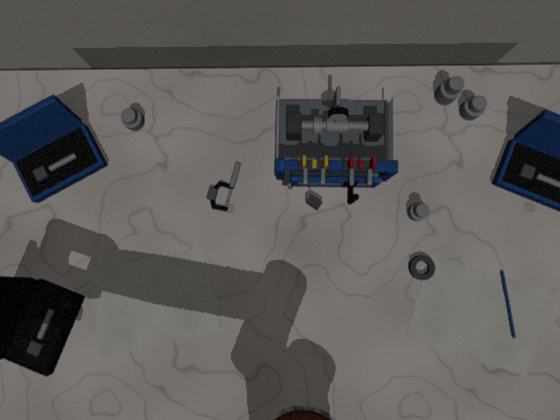

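View pics/scene0.png

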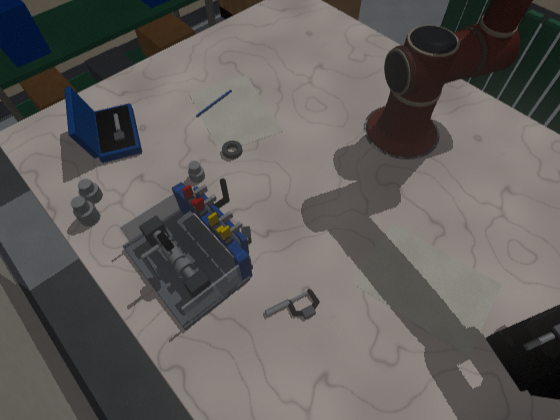

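The top view shows the tester at about (335,140). Its yellow ears are at (304,161) and (326,161), and its red ears at (352,161) and (374,161). The black handle is at (352,192), the sleeve at (419,211), the ring at (421,267) and the micrometer at (224,190). The scene view agrees with this. Next I'll refine the handle position and the yaw, and work out the approach.

```bash
cat >> h.py <<'E'
def pose(p,a,ang_pitch=0):
    # TCP target for grasp point p, tool down, tool y at world angle a
    y=np.array([np.cos(a),np.sin(a),0]);z=np.array([0,0,-1.]);x=np.cross(y,z)
    return np.array(p)-z*tcp_to_grasp, R.from_matrix(np.c_[x,y,z])
def rel(T0,T1):
    (p0,r0),(p1,r1)=T0,T1
    return np.r_[r0.inv().apply(p1-p0)*100,(r0.inv()*r1).as_rotvec()].round(3)
def cur():
    o=get_obs();return o['tool_pos'],R.from_rotvec(o['tool_rot'])
E
python3 - <<'E'
from h import *
for n in('scene','top'):
    w=np.load(n+'.npy');im=cv2.imread(f'pics/{n}0.png');x,y,z=np.moveaxis(w,-1,0)
    m=(abs(x-.5925)<.025)&(abs(y+.106)<.03)&(z>.12)&(z<.18)
    q=w[m];print(n,m.sum(),q.mean(0),q.min(0),q.max(0))
    t=m&(z>.158);print('top end',t.sum(),w[t].mean(0),w[t].min(0),w[t].max(0))
    g=(abs(x-.6375)<.02)&(z>.105)&(z<.12)&(y<.03)&(y>-.17)
    print('gate top',g.sum(),np.polyfit(y[g],x[g],1))
    b=(x>.5)&(x<.9)&(y>-.3)&(y<.15)&(z>.09); print('bench y',np.percentile(y[b],[1,99]))
T=cur()
print(rel(T,pose([.667,-.1217,.2487],np.pi/2+.0)))
E
```

```text
scene 89 [ 0.59410996 -0.10105561  0.14782011] [ 0.58605478 -0.10995797  0.12040625] [ 0.5998568  -0.09646825  0.16772043]
top end 32 [ 0.59319892 -0.10238779  0.16436243] [ 0.58605478 -0.10975732  0.15926585] [ 0.59943186 -0.09670969  0.16772043]
gate top 284 [0.02279421 0.64075597]
bench y [-0.20678958  0.06414597]
top 58 [ 0.59020844 -0.10502711  0.15570848] [ 0.58466799 -0.11211856  0.12039681] [ 0.59714389 -0.09986517  0.1677105 ]
top end 36 [ 0.59170501 -0.10615813  0.16470919] [ 0.5853848  -0.11211856  0.15907209] [ 0.59714389 -0.09986517  0.1677105 ]
gate top 546 [0.00218797 0.64073444]
bench y [-0.20932014  0.05950887]
[-6.7634e+01 -5.7641e+01  1.0900e-01 -2.0000e-03 -0.0000e+00 -2.5200e-01]
```

>>> arm_command:
  plan:
    - [[-33.8, -28.8, 0, 0, 0, -0.12], [-33.8, -28.8, 0, 0, 0, -0.12], [-33.8, -28.8, 0, 0, 0, -0.12], [-33.8, -28.8, 0, 0, 0, -0.12], [-33.8, -28.8, 0, 0, 0, -0.12], [-33.8, -28.8, 0, 0, 0, -0.12], [-33.8, -28.8, 0, 0, 0, -0.12], [-33.8, -28.8, 0, 0, 0, -0.12], [-33.8, -28.8, 0, 0, 0, -0.12], [-33.8, -28.8, 0, 0, 0, -0.12], [-33.8, -28.8, 0, 0, 0, -0.12], [-33.8, -28.8, 0, 0, 0, -0.12]]
  gripper: -1
  force: 25

```text
t: 1.1
tool_pos: [0.4133, 0.2387, 0.4043]
tool_rot: [0.216, 3.134, -0.003]
contact_force: [-1.1, -0.3, -0.0]
opening: 0.0851
grip_force: 0.0
```

```bash
python3 -c "
from h import *
print(get_obs()['q'],cur()[0],rel(cur(),pose([.667,-.1217,.25],np.pi/2-.01)))"
```

```text
[ 3.68049157e-01 -3.13038648e-01  1.94575663e+00 -1.83416362e-03
  1.50909098e+00 -1.06477636e+00] [0.41327451 0.23868472 0.40431961] [-3.0084e+01 -3.2210e+01  3.8000e-02 -2.0000e-03  1.0000e-03 -1.2800e-01]
```

>>> arm_command:
  plan:
    - [[-30.1, -32.2, 0, 0, 0, -0.128], [-30.1, -32.2, 0, 0, 0, -0.128], [-30.1, -32.2, 0, 0, 0, -0.128], [-30.1, -32.2, 0, 0, 0, -0.128], [-30.1, -32.2, 0, 0, 0, -0.128], [-30.1, -32.2, 0, 0, 0, -0.128], [-30.1, -32.2, 0, 0, 0, -0.128], [-30.1, -32.2, 0, 0, 0, -0.128], [-30.1, -32.2, 0, 0, 0, -0.128], [-30.1, -32.2, 0, 0, 0, -0.128], [-30.1, -32.2, 0, 0, 0, -0.128], [-30.1, -32.2, 0, 0, 0, -0.128]]

```text
t: 2.1
tool_pos: [0.6692, -0.1206, 0.4031]
tool_rot: [-0.012, -3.141, 0.002]
contact_force: [-2.0, 0.2, 0.0]
opening: 0.0853
grip_force: 0.0
```

>>> arm_command:
  plan:
    - [[0, 0, 0, 0, 0, 0], [0, 0, 0, 0, 0, 0], [0, 0, 0, 0, 0, 0], [0, 0, 0, 0, 0, 0]]

```text
t: 2.43
tool_pos: [0.6669, -0.1152, 0.4049]
tool_rot: [-0.003, -3.142, -0.0]
contact_force: [-0.1, -0.9, -0.6]
opening: 0.0854
grip_force: 0.0
```

```bash
python3 -c "
from h import *
print(cur()[0],rel(cur(),pose([.667,-.1217,.15],np.pi/2-.01)))
im,w=cloud('scene');cv2.imwrite('pics/s1.png',cv2.resize(im[100:300,100:340],None,fx=3,fy=3))"
```

```text
[ 0.66694796 -0.11519426  0.40486249] [-7.0000e-03 -6.5300e-01  1.0016e+01  0.0000e+00 -0.0000e+00  8.0000e-03]
```

View pics/s1.png

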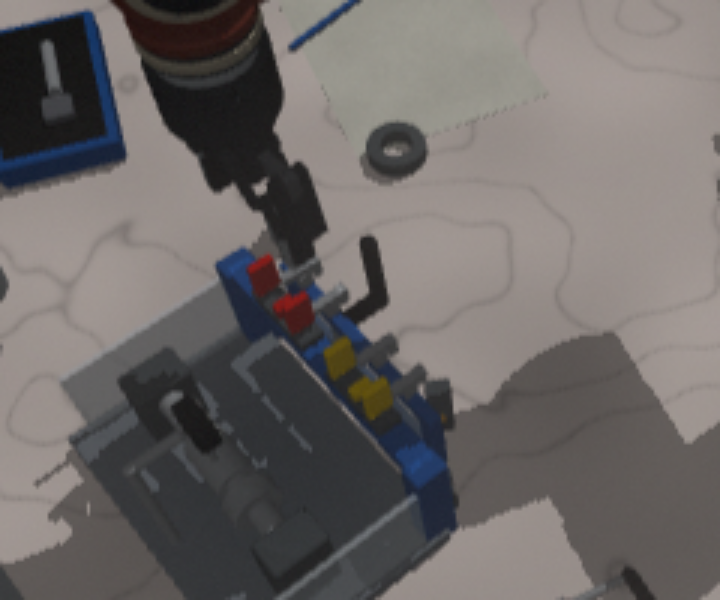

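The gripper hovers above the red catch, whose ears are at about (262,277) and (295,312) in the crop. Nothing obstructs the way down. I'll correct sideways and descend.

>>> arm_command:
  plan:
    - [[0, -0.65, 0, 0, 0, 0.008], [0, -0.65, 1.5, 0, 0, 0.008], [0, -0.65, 3.5, 0, 0, 0.008], [0, -0.65, 5.5, 0, 0, 0.008], [0, -0.65, 7, 0, 0, 0.008], [0, -0.65, 8, 0, 0, 0.008], [0, -0.65, 9, 0, 0, 0.008], [0, -0.65, 9.7, 0, 0, 0.008], [0, -0.65, 10, 0, 0, 0.008], [0, -0.65, 10, 0, 0, 0.008], [0, -0.65, 10, 0, 0, 0.008]]

```text
t: 3.4
tool_pos: [0.6676, -0.1232, 0.3054]
tool_rot: [0.018, 3.14, -0.001]
contact_force: [0.3, 0.4, 0.9]
opening: 0.0855
grip_force: 0.0
```

>>> arm_command:
  plan:
    - [[0, 0, 0, 0, 0, 0], [0, 0, 0, 0, 0, 0], [0, 0, 0, 0, 0, 0], [0, 0, 0, 0, 0, 0], [0, 0, 0, 0, 0, 0], [0, 0, 0, 0, 0, 0], [0, 0, 0, 0, 0, 0], [0, 0, 0, 0, 0, 0], [0, 0, 0, 0, 0, 0], [0, 0, 0, 0, 0, 0], [0, 0, 0, 0, 0, 0], [0, 0, 0, 0, 0, 0]]
  gripper: 0.6

```text
t: 4.4
tool_pos: [0.6678, -0.1238, 0.3068]
tool_rot: [0.02, 3.139, -0.003]
contact_force: [-1.0, -1.9, 6.1]
opening: 0.0302
grip_force: 27.2
```

```bash
python3 -c "
from h import *
print(get_obs())"
```

```text
{'t': 4.4, 'q': array([-2.92567671e-01,  2.49412929e-01,  1.56195667e+00, -1.22257249e-03,
        1.32706301e+00, -1.85057767e+00]), 'dq': array([-7.74652744e-05,  6.45209421e-04, -7.11926417e-04,  1.49364111e-03,
       -6.82311653e-04, -4.96015171e-04]), 'effort': array([  1.57330703, -42.32209682, -32.26252198,   0.51400138,
        -0.1580295 ,  -0.16430141]), 'tool_pos': array([ 0.6677958 , -0.12378613,  0.30684831]), 'tool_rot': array([ 0.01960723,  3.13883331, -0.00318702]), 'contact_force': array([-0.99782725, -1.90997085,  6.09981246]), 'wrist_torque': array([-0.29907063,  0.25971714, -0.11862431]), 'grip_force': 27.186115980148315, 'opening': 0.030161662120874552}
```

>>> arm_command:
  plan:
    - [[0, 0, 0, 0, 0, 0], [0, 0, 0, 0, 0, 0], [0, 0, 0, 0, 0, 0], [0, 0, 0, 0, 0, 0], [0, 0, 0, 0, 0, 0], [0, 0, 0, 0, 0, 0], [0, 0, -1.5, 0, 0, 0], [0, 0, -4, 0, 0, 0], [0, 0, -7, 0, 0, 0], [0, 0, -9, 0, 0, 0], [0, 0, -10, 0, 0, 0], [0, 0, -10, 0, 0, 0]]
  gripper: -1

```text
t: 5.4
tool_pos: [0.6679, -0.1232, 0.4097]
tool_rot: [0.018, 3.135, -0.003]
contact_force: [0.4, 0.4, 0.6]
opening: 0.0856
grip_force: 0.0
```

>>> arm_command:
  plan:
    - [[0, 2, 0, 0, 0, 0], [0, 5, 0, 0, 0, 0], [0, 8, 0, 0, 0, 0], [0, 9.5, 0, 0, 0, 0], [0, 10, 0, 0, 0, 0], [0, 10, 0, 0, 0, 0], [0, 10, 0, 0, 0, 0], [0, 10, 0, 0, 0, 0]]

```text
t: 6.07
tool_pos: [0.6686, -0.0243, 0.4044]
tool_rot: [-0.02, -3.141, 0.001]
contact_force: [-0.4, -0.0, -0.2]
opening: 0.0854
grip_force: 0.0
```

```bash
cat > ears.py <<'E'
from h import *
print(cur()[0],R.from_rotvec(get_obs()['tool_rot']).as_matrix()[:,1],get_obs()['opening'])
for n in('scene','top'):
    im,w=cloud(n);cv2.imwrite('pics/%s_last.png'%n,im)
    hsv=cv2.cvtColor(im,cv2.COLOR_BGR2HSV)
    z=w[...,2]
    for c,(a,b) in dict(red=(0,8),yel=(20,35)).items():
        m=(hsv[...,0]>=a)&(hsv[...,0]<=b)&(hsv[...,1]>130)&(hsv[...,2]>70)&(z>.155)&(z<.175)&(w[...,0]>.6)
        m=m.astype(np.uint8);k,l,s,ce=cv2.connectedComponentsWithStats(m)
        for i in range(1,k):
            if s[i,4]>8: q=w[l==i];print(n,c,s[i,4],ce[i].round(),q.mean(0).round(4),(q.max(0)-q.min(0)).round(4))
E
python3 ears.py
```

```text
[ 0.66856065 -0.02432676  0.40435303] [ 1.30064072e-02  9.99915281e-01 -5.13860934e-04] 0.08535596825057115
scene red 46 [190. 192.] [ 0.6664 -0.1311  0.163 ] [0.0193 0.0085 0.0116]
scene red 49 [195. 198.] [ 0.6683 -0.1076  0.1632] [0.0216 0.0088 0.0129]
scene yel 52 [212. 217.] [ 0.669  -0.042   0.1626] [0.0217 0.0084 0.0136]
scene yel 55 [225. 230.] [0.6703 0.0039 0.1633] [0.0214 0.0088 0.0129]
top yel 32 [304. 161.] [ 6.682e-01 -2.000e-04  1.650e-01] [0.0194 0.0065 0.0048]
top yel 39 [325. 161.] [ 0.6665 -0.0454  0.1643] [0.0191 0.0066 0.0091]
```

Red is fully squeezed: the ear spacing is now 24 mm. Next is yellow.

>>> arm_command:
  plan:
    - [[0, 0.1, 1, 0, 0, 0], [0, 0.1, 3, 0, 0, 0], [0, 0.1, 5.5, 0, 0, 0], [0, 0.1, 7.5, 0, 0, 0], [0, 0.1, 9, 0, 0, 0], [0, 0.1, 9.7, 0, 0, 0], [0, 0.1, 9.9, 0, 0, 0], [0, 0.1, 9.9, 0, 0, 0], [0, 0.1, 9.9, 0, 0, 0]]

```text
t: 6.92
tool_pos: [0.6691, -0.0223, 0.3072]
tool_rot: [0.019, 3.139, -0.001]
contact_force: [0.6, 0.3, -0.7]
opening: 0.0851
grip_force: 0.0
```

>>> arm_command:
  plan:
    - [[0, 0, 0, 0, 0, 0], [0, 0, 0, 0, 0, 0], [0, 0, 0, 0, 0, 0], [0, 0, 0, 0, 0, 0], [0, 0, 0, 0, 0, 0], [0, 0, 0, 0, 0, 0], [0, 0, 0, 0, 0, 0], [0, 0, 0, 0, 0, 0], [0, 0, 0, 0, 0, 0], [0, 0, 0, 0, 0, 0], [0, 0, 0, 0, 0, 0], [0, 0, 0, 0, 0, 0]]
  gripper: 0.6

```text
t: 7.92
tool_pos: [0.6691, -0.0235, 0.3081]
tool_rot: [0.02, 3.139, -0.006]
contact_force: [-1.1, -5.0, 7.2]
opening: 0.0301
grip_force: 26.8
```

>>> arm_command:
  plan:
    - [[0, 0, 0, 0, 0, 0], [0, 0, 0, 0, 0, 0], [0, 0, 0, 0, 0, 0], [0, 0, 0, 0, 0, 0], [0, 0, 0, 0, 0, 0], [0, 0, 0, 0, 0, 0], [0, 0, -1.5, 0, 0, 0], [0, 0, -4, 0, 0, 0], [0, 0, -7, 0, 0, 0], [0, 0, -9, 0, 0, 0], [0, 0, -10, 0, 0, 0], [0, 0, -10, 0, 0, 0]]
  gripper: -1

```text
t: 8.92
tool_pos: [0.6691, -0.0221, 0.4106]
tool_rot: [0.018, 3.134, -0.002]
contact_force: [1.1, -0.4, 0.4]
opening: 0.0852
grip_force: 0.0
```

```bash
python3 ears.py; python3 -c "
from h import *
yaw=-.012
print(rel(cur(),pose([.5925,-.105,.25],yaw)))"
```

```text
[ 0.66908372 -0.02213493  0.41062181] [ 1.16645351e-02  9.99931529e-01 -9.35516256e-04] 0.08518258169320951
scene red 42 [189. 192.] [ 0.6669 -0.1315  0.1632] [0.0213 0.0095 0.0123]
scene red 50 [195. 198.] [ 0.6681 -0.1075  0.1631] [0.0218 0.0092 0.0134]
scene yel 50 [215. 220.] [ 0.6699 -0.0314  0.163 ] [0.0203 0.0086 0.0129]
scene yel 50 [221. 227.] [ 0.6702 -0.0076  0.1635] [0.021  0.008  0.0116]
top yel 32 [309. 161.] [ 0.6682 -0.0112  0.1656] [0.0197 0.0066 0.0073]
top yel 43 [321. 161.] [ 0.6671 -0.0351  0.1647] [0.0213 0.007  0.0109]
[ 7.492 -8.384  0.075 -0.    -0.     1.571]
```

Both catches are squeezed. Next I'll go over the handle and turn so that the fingers close along the gate's swing direction.

>>> arm_command:
  plan:
    - [[1, -1, 0, 0, 0, 0.12], [2, -2, 0, 0, 0, 0.24], [3, -3, 0, 0, 0, 0.36], [4, -4, 0, 0, 0, 0.48], [5, -5, 0, 0, 0, 0.6], [6, -6, 0, 0, 0, 0.72], [7, -7, 0, 0, 0, 0.84], [7.5, -8, 0, 0, 0, 0.96], [7.5, -8.6, 0, 0, 0, 1.08], [7.5, -8.6, 0, 0, 0, 1.2], [7.5, -8.6, 0, 0, 0, 1.32], [7.5, -8.6, 0, 0, 0, 1.44]]
  gripper: -0.06

```text
t: 10.02
tool_pos: [0.592, -0.1073, 0.4027]
tool_rot: [-2.09, -2.34, 0.003]
contact_force: [0.3, 0.7, -0.1]
opening: 0.0453
grip_force: 0.0
```

>>> arm_command:
  plan:
    - [[0, 0, 0, 0, 0, 0.12], [0, 0, 0, 0, 0, 0.24], [0, 0, 0, 0, 0, 0.36], [0, 0, 0, 0, 0, 0.45], [0, 0, 0, 0, 0, 0.45], [0, 0, 0, 0, 0, 0.45], [0, 0, 0, 0, 0, 0.45]]

```text
t: 10.6
tool_pos: [0.5923, -0.1072, 0.4042]
tool_rot: [-2.554, -1.827, 0.002]
contact_force: [-0.0, 0.7, -0.3]
opening: 0.0452
grip_force: 0.0
```

```bash
python3 -c "
from h import *
o=get_obs();print(o['q'],o['opening'],cur()[0])
print(rel(cur(),pose([.5925,-.107,.15],-.33)))
im,w=cloud('scene');cv2.imwrite('pics/s2.png',cv2.resize(im[120:260,120:300],None,fx=4,fy=4))"
```

```text
[-3.02556203e-01 -5.56127622e-04  1.66793761e+00  2.62072439e-06
  1.47657157e+00  2.64174229e-02] 0.04516312743177643 [ 0.59231738 -0.10715454  0.40423052]
[ 2.100e-02  3.600e-02  9.953e+00 -2.000e-03  0.000e+00  1.000e-03]
```

View pics/s2.png

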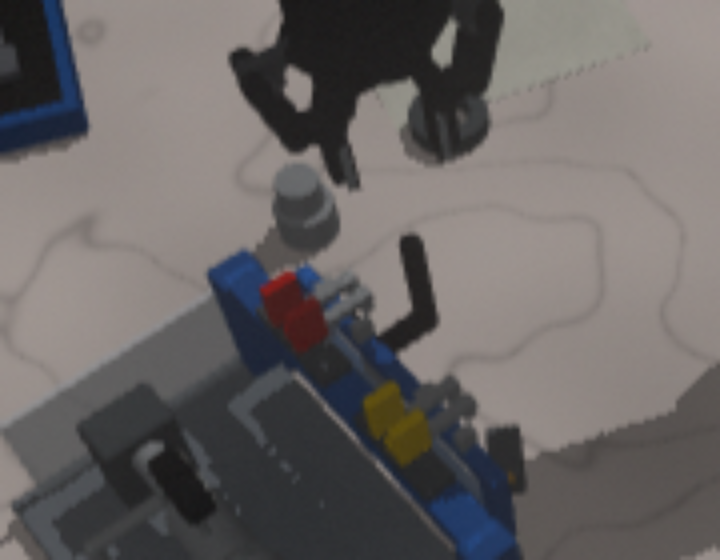

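The picture shows both catches squeezed, with the handle post's top at about (412,240) in the crop and the fingers above it. I'll descend slightly high to stay clear of the lip arms, then pinch.

>>> arm_command:
  plan:
    - [[0, 0, 1, 0, 0, 0], [0, 0, 3, 0, 0, 0], [0, 0, 5, 0, 0, 0], [0, 0, 6.5, 0, 0, 0], [0, 0, 8, 0, 0, 0], [0, 0, 9, 0, 0, 0], [0, 0, 9.6, 0, 0, 0], [0, 0, 9.6, 0, 0, 0], [0, 0, 9.6, 0, 0, 0]]
  gripper: 0.15

```text
t: 11.4
tool_pos: [0.5926, -0.1073, 0.3098]
tool_rot: [2.557, 1.825, 0.0]
contact_force: [0.1, -0.8, 0.9]
opening: 0.0364
grip_force: 0.0
```

>>> arm_command:
  plan:
    - [[0, 0, 0, 0, 0, 0], [0, 0, 0, 0, 0, 0], [0, 0, 0, 0, 0, 0], [0, 0, 0, 0, 0, 0], [0, 0, 0, 0, 0, 0], [0, 0, 0, 0, 0, 0], [0, 0, 0, 0, 0, 0], [0, 0, 0, 0, 0, 0], [0, 0, 0, 0, 0, 0], [0, 0, 0, 0, 0, 0]]
  gripper: 1
  force: 40

```text
t: 12.23
tool_pos: [0.5926, -0.1072, 0.3112]
tool_rot: [2.557, 1.825, 0.0]
contact_force: [-3.7, 1.1, 5.6]
opening: 0.0123
grip_force: 39.5
```

```bash
cat > arc.py <<'E'
from h import *
import sys
o=get_obs();print(o['opening'],o['grip_force'],o['contact_force'],o['wrist_torque'],o['tool_pos'],o['q'])
# rows: swing about hinge by the angles given
h=np.array([.6392,.0269,0]);p,r=cur()
for a in map(float,sys.argv[1:]):
    q=R.from_rotvec([0,0,-a]);p1=h+q.apply(p-h);print(a,rel((p,r),(p1,q*r))[[0,1,5]].tolist())
v=p-h;print('gate angle est', np.arctan2(-v[0],-v[1])-np.arctan2(.045,.135)+.012, np.hypot(v[0],v[1]))
E
python3 arc.py .07 .14 .21 .28 .35 .42 .49 .56 .63 .7
```

```text
0.012300615291382003 39.49550986289978 [-3.6765766   1.06361106  5.55257554] [0.25043101 0.76926592 0.01571666] [ 0.59255628 -0.10718041  0.311179  ] [-3.02459657e-01  7.35160584e-02  1.75143137e+00 -1.06425578e-04
  1.31647595e+00  2.83823586e-02]
0.07 [0.039, -0.993, 0.07]
0.14 [0.147, -1.98, 0.14]
0.21 [0.324, -2.958, 0.21]
0.28 [0.568, -3.921, 0.28]
0.35 [0.88, -4.864, 0.35]
0.42 [1.257, -5.784, 0.42]
0.49 [1.697, -6.674, 0.49]
0.56 [2.198, -7.532, 0.56]
0.63 [2.758, -8.353, 0.63]
0.7 [3.375, -9.132, 0.7]
gate angle est 0.025033203274520844 0.14196194285232927
```

>>> arm_command:
  plan:
    - [[0.02, -0.5, 0, 0, 0, 0.035], [0.04, -1.0, 0, 0, 0, 0.07], [0.08, -1.5, 0, 0, 0, 0.105], [0.15, -2.0, 0, 0, 0, 0.14], [0.23, -2.47, 0, 0, 0, 0.175], [0.32, -2.96, 0, 0, 0, 0.21], [0.44, -3.44, 0, 0, 0, 0.245], [0.57, -3.92, 0, 0, 0, 0.28], [0.57, -3.92, 0, 0, 0, 0.28]]
  force: 60

```text
t: 12.98
tool_pos: [0.5576, -0.0891, 0.3113]
tool_rot: [2.784, 1.449, 0.004]
contact_force: [1.4, -1.0, 3.2]
opening: 0.0119
grip_force: 58.9
```

```bash
python3 arc.py .05 .1 .15 .2 .25 .3 .35 .4 .45 .5 .55 .6
```

```text
0.0119469255808716 58.89098346233368 [ 1.40907895 -1.0442586   3.17799195] [-0.08385029  0.02185061  0.07385187] [ 0.55759515 -0.08909602  0.31127491] [-2.90163701e-01 -1.51114721e-02  1.84183966e+00 -3.75473874e-04
  1.31097721e+00  3.21069033e-01]
0.05 [0.019, -0.709, 0.05]
0.1 [0.074, -1.416, 0.1]
0.15 [0.163, -2.119, 0.15]
0.2 [0.288, -2.817, 0.2]
0.25 [0.448, -3.508, 0.25]
0.3 [0.642, -4.19, 0.3]
0.35 [0.869, -4.861, 0.35]
0.4 [1.13, -5.521, 0.4]
0.45 [1.424, -6.166, 0.45]
0.5 [1.749, -6.796, 0.5]
0.55 [2.106, -7.409, 0.55]
0.6 [2.493, -8.003, 0.6]
gate angle est 0.3033300935394419 0.14182534152384932
```

The gate swings freely with low force, so I'll continue through the detent.

>>> arm_command:
  plan:
    - [[0.02, -0.71, 0, 0, 0, 0.05], [0.07, -1.42, 0, 0, 0, 0.1], [0.16, -2.12, 0, 0, 0, 0.15], [0.29, -2.82, 0, 0, 0, 0.2], [0.45, -3.51, 0, 0, 0, 0.25], [0.64, -4.19, 0, 0, 0, 0.3], [0.87, -4.86, 0, 0, 0, 0.35], [1.13, -5.52, 0, 0, 0, 0.4], [1.42, -6.17, 0, 0, 0, 0.45], [1.75, -6.8, 0, 0, 0, 0.5], [1.75, -6.8, 0, 0, 0, 0.5], [1.75, -6.8, 0, 0, 0, 0.5]]

```text
t: 13.98
tool_pos: [0.5124, -0.0361, 0.3112]
tool_rot: [3.056, 0.718, 0.005]
contact_force: [-0.3, -1.8, 5.8]
opening: 0.0122
grip_force: 60.0
```

```bash
python3 arc.py .05 .1 .15 .2 .25 .3 .35 .4 .45 .5 .55 .6
```

```text
0.012217689009468959 60.03597378730774 [-0.34168372 -1.77303618  5.82066685] [-0.29159077 -0.01097146  0.09537112] [ 0.51237309 -0.03606781  0.31124054] [-2.15071028e-01 -1.40532948e-01  1.95998989e+00 -8.54724205e-04
  1.31833357e+00  8.94117888e-01]
0.05 [0.018, -0.708, 0.05]
0.1 [0.072, -1.414, 0.1]
0.15 [0.161, -2.116, 0.15]
0.2 [0.285, -2.813, 0.2]
0.25 [0.444, -3.503, 0.25]
0.3 [0.637, -4.184, 0.3]
0.35 [0.863, -4.854, 0.35]
0.4 [1.123, -5.513, 0.4]
0.45 [1.416, -6.158, 0.45]
0.5 [1.74, -6.787, 0.5]
0.55 [2.096, -7.399, 0.55]
0.6 [2.481, -7.993, 0.6]
gate angle est 0.8002131703963211 0.1415980532669813
```

>>> arm_command:
  plan:
    - [[0.02, -0.71, 0, 0, 0, 0.05], [0.07, -1.41, 0, 0, 0, 0.1], [0.16, -2.12, 0, 0, 0, 0.15], [0.29, -2.81, 0, 0, 0, 0.2], [0.44, -3.5, 0, 0, 0, 0.25], [0.64, -4.18, 0, 0, 0, 0.3], [0.86, -4.85, 0, 0, 0, 0.35], [1.12, -5.51, 0, 0, 0, 0.4], [1.42, -6.16, 0, 0, 0, 0.45], [1.74, -6.79, 0, 0, 0, 0.5], [2.1, -7.4, 0, 0, 0, 0.55], [2.48, -7.99, 0, 0, 0, 0.6]]

```text
t: 14.98
tool_pos: [0.4993, 0.0463, 0.3112]
tool_rot: [3.132, -0.221, 0.004]
contact_force: [-0.8, -3.4, 5.9]
opening: 0.0117
grip_force: 60.1
```

>>> arm_command:
  plan:
    - [[0, 0, 0, 0, 0, 0], [0, 0, 0, 0, 0, 0], [0, 0, 0, 0, 0, 0], [0, 0, 0, 0, 0, 0], [0, 0, 0, 0, 0, 0], [0, 0, 0, 0, 0, 0], [0, 0, 0, 0, 0, 0], [0, 0, 0, 0, 0, 0]]

```text
t: 15.65
tool_pos: [0.4992, 0.0461, 0.3112]
tool_rot: [3.132, -0.217, 0.004]
contact_force: [-0.3, -3.3, 8.2]
opening: 0.0122
grip_force: 60.2
```

```bash
python3 arc.py; python3 ears.py; cd pics; python3 -c "
import cv2;a=cv2.imread('scene_last.png');b=cv2.imread('top_last.png')
cv2.imwrite('f.png',cv2.resize(a[100:380,100:400],None,fx=2,fy=2));cv2.imwrite('ft.png',b)"
```

```text
0.012245073723653027 60.19008457660675 [-0.26908019 -3.3024851   8.20464754] [-0.43503653  0.17749616  0.14973222] [0.4992377  0.04613845 0.31121645] [-5.60324036e-02 -1.71707578e-01  1.98756783e+00 -1.70231470e-03
  1.32320269e+00  1.65376440e+00]
gate angle est 1.3976442864785776 0.14127832297883422
[0.4992377  0.04613845 0.31121645] [-0.13814394 -0.99041112  0.00143616] 0.012245073723653027
scene red 44 [189. 192.] [ 0.6674 -0.1314  0.1629] [0.0204 0.009  0.0123]
scene red 51 [195. 198.] [ 0.6682 -0.1076  0.1628] [0.0222 0.0096 0.0119]
scene yel 51 [215. 220.] [ 0.6697 -0.0314  0.1628] [0.0204 0.0079 0.0134]
scene yel 52 [221. 227.] [ 0.6702 -0.0077  0.163 ] [0.0208 0.0092 0.0131]
top red 35 [357. 161.] [ 0.6658 -0.1118  0.1649] [0.0224 0.0073 0.008 ]
top red 38 [368. 161.] [ 0.6657 -0.1349  0.1652] [0.0201 0.0071 0.0045]
top yel 31 [309. 160.] [ 0.6685 -0.0111  0.1654] [0.0192 0.0067 0.008 ]
top yel 42 [320. 161.] [ 0.6674 -0.035   0.1642] [0.0205 0.0066 0.0099]
```

View pics/f.png

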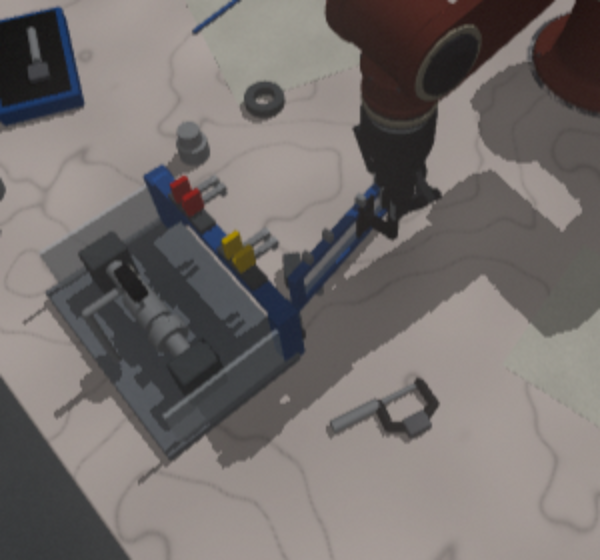

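View pics/ft.png

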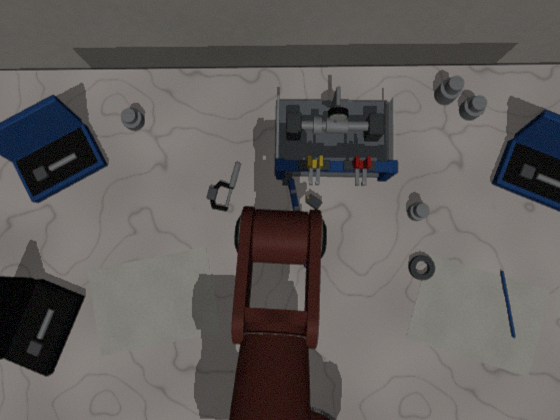

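The gate stands wide open at about 80°: it runs from (295,290) to (375,200) in the crop, held at the handle. The ears are still in, and the sleeve (419,211), ring (421,267) and micrometer (224,190) in the top view haven't moved.

```bash
python3 -c "
from station import *
print(finish_job())"
```

```text
the job is handed in; nothing more can be done
None
```

The job is handed in at about 16 s: I squeezed the red catch fully, then the yellow one, and the arm is holding the gate still at about 80° by its handle; the sleeve, micrometer and ring were not moved.

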